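# Lock the tray dryer and hold its recessed reset button down

### The job

Get the tray dryer ready to restart: stand the short thick-headed wooden locking pin, head up, fully home in the narrower hole in the dryer's deck and let go of it. Then take the long plain wooden peg, reach it down through the wider hole in the deck and hold the recessed reset button fully down; finish there, still gripping the peg with the button held down. Leave the short plain peg and the things lying around where they are.

Things in the scene. Friction and masses are not known exactly. Their poses are not given: they have to be found in the camera images.
- pin_mid (a point): Locking pin, plain light wood, stands head up in one of the three holes of the peg rack: a round shank 12 mm in diameter and 32 mm long with a chamfered foot, and above it a thick round head 24 mm in diameter and 40 mm high (72 mm in all). This point is on its axis half-way up, 36 mm above the foot and 4 mm above the underside of the head; z points from foot to head.
- pin_foot (a point): Centre of the pin's foot (underside of its shank); z points to the head.
- stylus_mid (a point): Long plain wooden peg, the pusher: 12 mm in diameter, 150 mm long, stands in another hole of the rack. This point is on its axis half-way up, 75 mm above its chamfered foot; z points up from the foot.
- stylus_foot (a point): Centre of the long peg's foot (its lower end); z points up the peg.
- spare_mid (a point): Short plain wooden peg without a head, 12 mm in diameter, 72 mm long, in the remaining hole of the rack; stays there. This point is half-way up its axis.
- rack: Fixed drilled wooden block 60 x 220 mm in plan, top at height 34 mm, in a shallow clear tray 90 x 250 mm with walls 18 mm high. Three vertical holes 14 mm wide, 25 mm deep (floor at height 9 mm) in a row 80 mm apart; which peg is in which hole varies. Origin under the centre; y runs along the row, x across it.
- bore (a point): Mouth centre of the narrower hole (15 mm wide, 40 mm deep, chamfered) in the flat white deck, 75 mm above the table, for the locking pin; fully home, the underside of the pin's head rests on the deck and the pin's foot is 32 mm below the mouth. z up, y points to the tower of three clear trays (170 mm high, its near face 115 mm from this point), x from the wider hole to this one. The deck is 150 mm along x and 160 mm along y; the dryer is fixed.
- opening (a point): Mouth centre of the wider hole (20 mm wide) in the same deck, 80 mm from the bore in -x; axes as for the bore. The reset button sits in it.
- reset_top (a point): Centre of the top of the grey reset button, 17 mm wide, recessed in the wider hole: 24 mm below the deck when released, 30 mm when fully down. Moves with the button.
- reset (a joint): Travel of the reset button in m: 0 released, 0.006 fully down. Spring: moves from about 2 N, fully down at about 6 N, springs back when let go.
- bowl: Small glass bowl, 100 mm wide, 50 mm high; origin under its centre. Leave alone.
- spray: Closed spray bottle, 68 mm wide, 209 mm high; origin under its centre. Leave alone.
- whisk: Steel whisk lying along its x, 260 mm long, 56 mm high; origin near mid-length on the table. Leave alone.
- basin: Upturned aluminium basin, 240 mm wide, 90 mm high; origin under its centre. Leave alone.
Things that resemble listed ones, but are neither listed nor needed, are in the scene too. Leave any black or orange look-alike of the part that bears pin_mid alone.

How it is judged:
By the outcome, as a careful person would: the job done as asked, in the order asked, and still so for the second after the job is handed in, while the arm keeps its last pose, push and grip.
It also fails if it takes over 64 s, if anything falls off the work surface, if the arm or the gripper's body presses on something with over 40 N, if the wrist force passes 120 N, or if a joint passes its speed limit or range.

### The arm

A 6-joint arm with a two-finger parallel gripper is mounted at the origin on the work surface. World frame = base frame: x ahead of the robot, y to its left, z up, the work surface at z = 0. Lengths are in mm, angles in rad, forces in N, time in s.
With the tool pointing down it reaches from about 325 to 900 mm from the base axis. Payload 3.5 kg.
Tool frame: the origin (TCP) lies at the very end of the fingers, on their centre line; the grasp point (between the pads) lies 19 mm behind it; x points along the fingers, y is the direction in which the jaws open and shut, and the axes are right-handed (so a half turn about x gives the same grasp; the last joint's range is limited). The gripper opens to 85 mm and grips with 20 to 120 N. Pads are 22 mm wide; open, the fingers measure 114 mm over their backs; the gripper's body (76 mm by 85 mm) begins 54 mm behind the grasp point. The pads swing forward as they close: fully open they stand 13 mm farther back than shut.
Start: joints at [1.106, 0.276, -0.026, 1.268, 0, 1.467], TCP at [221.23, 584.533, 231.313] pointing down, gripper open.
Joint ranges: [-3.12, 3.12], [-0.85, 1.88], [-1.08, 1.24], [-1.95, 2.15], [-1.57, 1.53], [-3.14, 3.14]. Speed limits (rad/s): [2.57, 2.57, 3.14, 3.14, 3.14, 3.14].

### API

Orientations are given as a unit quaternion [w, x, y, z].
In Python, from workcell import env, snapshot gives the robot as it stands.
- The arm moves only by the shell command python3 -m creep 'ROWS' [FORCE]. ROWS is JSON, one flat list of numbers, 5 for each row, row after row: the finger opening in m, from 0 to 0.0854, then the shift along the tool's x, y, z in m, then the turn about the tool's x in rad. In form: [jaw, x, y, z, roll, jaw, x, y, z, roll, ...]. A call has 1 to 8 rows; each row shifts and turns the commanded pose from where the row before left it, along the tool's axes as they then stand; what a row does not reach is not made up. A row lasts 1/8 s, in which the tool goes at most 62.5 mm and 10.7 degrees, less where a joint would pass 70% of its speed; a pose out of reach is approached as far as the arm can. A call is refused whole if a number of a shift passes 0.0625 or a number of a turn 0.188, either way. A call with a gripper value outside its range is refused whole. The fingers move at their own pace and stop on an object; FORCE is the grip in N (left out, the last holds). Time passes only in rows, so rows that do not move let the fingers close. It gives the time, the measured TCP pose, the force and the opening at its end, in the units of the state.
- env.get_state(): the state, without advancing time (a new reading comes with each control period).
- snapshot(name): name is "scene" or "top"; returns a dict with "frame" (400x640x3 uint8, red, green, blue), "intrinsics" (3x3 intrinsics, pixels), "k1" (the pictures are not rectified: a ray, as slopes to the right and down, at radius r is drawn at 1 + k1 r^2 times it, then the intrinsics apply), "rvec" (rotation vector, rad) and "tvec" (3), from world to camera coordinates, as OpenCV has them. Camera axes: x right, y down, z forward; pixel columns grow to the right and rows downward; lengths in mm; the calibration is good to about 2 mm. A picture is of the moment at which its call begins. There is no depth.
- env.job_done(): hands the job in, once; it reports no verdict.
The state is a dict: "time_s": time; "joint_pos": joint angles; "qvel": joint speeds; "effort": joint torques, N m; "ee_pos": TCP position; "orientation": TCP orientation; "wrist_force": force on the tool from outside, world axes, zero at the start; "moment": the same for the moment, N m; "width": finger opening in mm.
Only numpy, scipy, OpenCV 4.12 (cv2) and the standard library are available. Lean on these libraries where they do the work, as an engineer would, in place of code of your own. Each camera call takes 0.05 s, during which the arm holds its last target.

## Working session

There is one attempt and no reset: what is moved stays moved. The work goes in short steps, Python scripts to look and compute and a shell command to move; the robot and the scene stay as the last step left them, time stands still between calls to the robot, and variables do not carry over. Pictures are saved under pics/ and viewed, and the job is handed in when it is done.

```bash
ls; mkdir -p pics; python3 - <<'E'
from workcell import env, snapshot
import cv2
print(env.get_state())
for n in("scene","top"):
    s=snapshot(n); cv2.imwrite(f"pics/{n}0.png",s["frame"][:,:,::-1]); print(n,s["intrinsics"],s["k1"],s["rvec"],s["tvec"])
E
```

```text
pics
{'time_s': 0.0, 'joint_pos': array([ 1.10556128e+00,  2.77150246e-01, -2.79192429e-02,  1.26796661e+00,
        2.11587823e-05,  1.46740894e+00]), 'qvel': array([ 0.00046861,  0.00152899, -0.00059193, -0.00024093, -0.00075803,
        0.00054356]), 'effort': array([-1.00894627e-03, -4.45509982e+01,  2.95202422e+01,  1.66705070e-02,
       -1.14873887e-04,  1.29522130e-05]), 'ee_pos': array([220.89476752, 583.8256493 , 230.13089786]), 'orientation': array([ 0.69533556,  0.1264776 ,  0.69579416, -0.12799358]), 'wrist_force': array([-0.66243599,  0.0728253 , -0.13985948]), 'moment': array([0.01039439, 0.02744518, 0.01341368]), 'width': 85.76411968238882}
scene [[430.69105086   0.         325.10834896]
 [  0.         430.69105086 195.7629722 ]
 [  0.           0.           1.        ]] 0.038603551758292574 [ 2.05036967  1.24503745 -0.53331459] [-121.89030795 -358.47995078 1482.3635752 ]
top [[478.04017054   0.         325.12598643]
 [  0.         478.04017054 199.53869034]
 [  0.           0.           1.        ]] 0.038598707251955425 [ 2.19621088 -2.13742264  0.1358323 ] [-196.41414162  602.36102505 1129.83442148]
```

View pics/scene0.png

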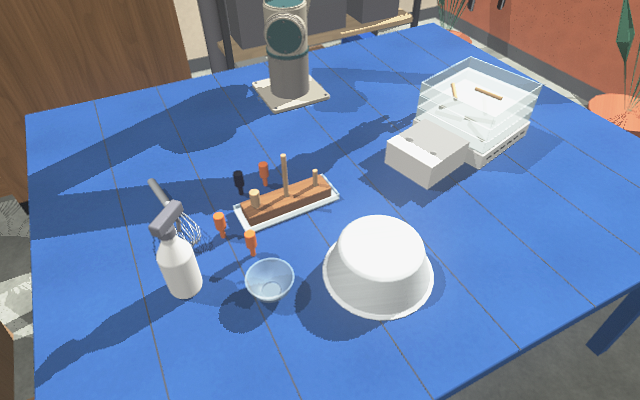

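View pics/top0.png

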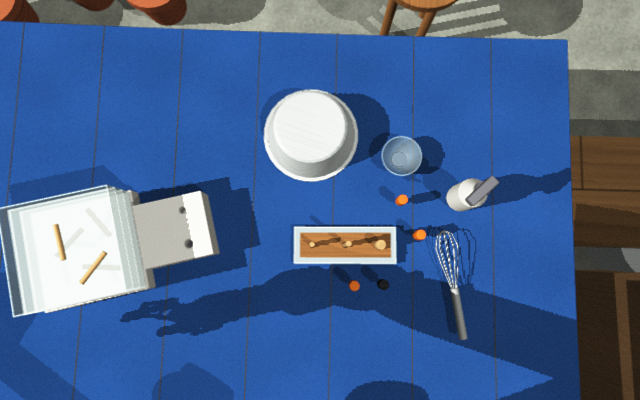

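```bash
cat > h.py <<'E'
import numpy as np, cv2
from workcell import env, snapshot
def cam(s):
    R=cv2.Rodrigues(np.array(s["rvec"],float))[0]; return R,np.array(s["tvec"],float),np.array(s["intrinsics"],float),float(s["k1"])
def proj(s,P):
    R,t,K,k=cam(s); d=np.array([k,0,0,0,0.])
    return cv2.projectPoints(np.array(P,float).reshape(-1,1,3),np.array(s["rvec"],float),t,K,d)[0].reshape(-1,2)
def ray(s,px):
    R,t,K,k=cam(s)
    u=cv2.undistortPointsIter(np.array(px,float).reshape(-1,1,2),K,np.array([k,0,0,0,0.]),None,None,(3,50,1e-10)).reshape(-1,2)
    d=np.c_[u,np.ones(len(u))]@R
    return -R.T@t,d/np.linalg.norm(d,axis=1)[:,None]
def onz(s,px,z):
    c,d=ray(s,px); z=np.broadcast_to(z,len(d)); return c+d*((z-c[2])/d[:,2])[:,None]
def two(s1,p1,s2,p2):
    c1,d1=ray(s1,[p1]);c2,d2=ray(s2,[p2]);d1=d1[0];d2=d2[0]
    A=np.c_[d1,-d2];x=np.linalg.lstsq(A,c2-c1,rcond=None)[0]
    a=c1+d1*x[0];b=c2+d2*x[1];return (a+b)/2,np.linalg.norm(a-b)
def crop(s,name,x0,y0,w,h,f):
    im=s["frame"][y0:y0+h,x0:x0+w,::-1]; cv2.imwrite(name,cv2.resize(im,None,fx=f,fy=f,interpolation=cv2.INTER_CUBIC))
E
python3 - <<'E'
from h import *
import pickle
S={n:snapshot(n) for n in("scene","top")}
pickle.dump(S,open("S0.pkl","wb"))
for n in S: print(n,proj(S[n],[[0,0,0],[221,584,230],[600,0,0],[400,400,0]]).round(), ray(S[n],[[320,200]])[0])
s=S["top"]
crop(s,"pics/t_rack.png",270,190,180,120,4.4)
crop(s,"pics/t_dry.png",110,170,130,100,6)
s=S["scene"]
crop(s,"pics/s_rack.png",200,130,150,120,5)
crop(s,"pics/s_dry.png",370,50,180,150,4)
E
```

```text
scene [[290.  91.]
 [483.  13.]
 [386. 199.]
 [458. 119.]] [1227.14085051 -498.77001698  765.58519744]
top [[241. 457.]
 [-88. 382.]
 [253. 202.]
 [ 84. 280.]] [ 473.65443063 -169.84037071 1193.62844651]
```

View pics/t_rack.png

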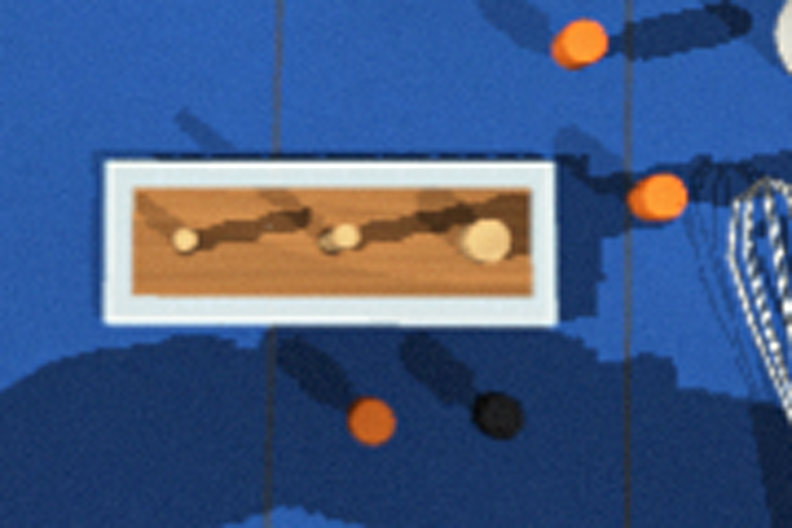

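View pics/t_dry.png

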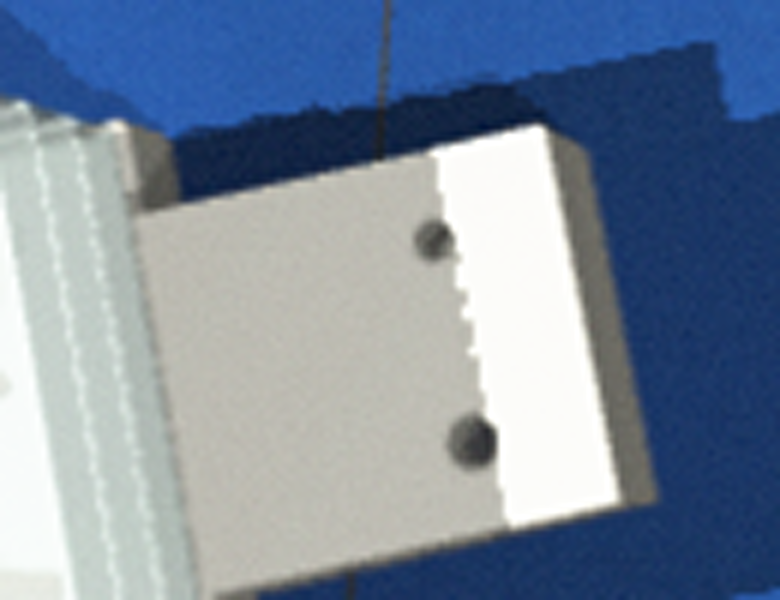

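View pics/s_rack.png

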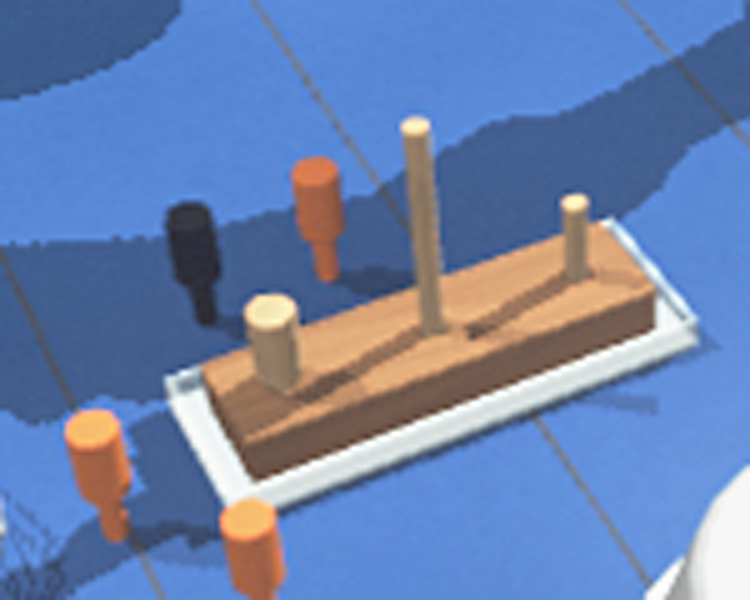

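View pics/s_dry.png

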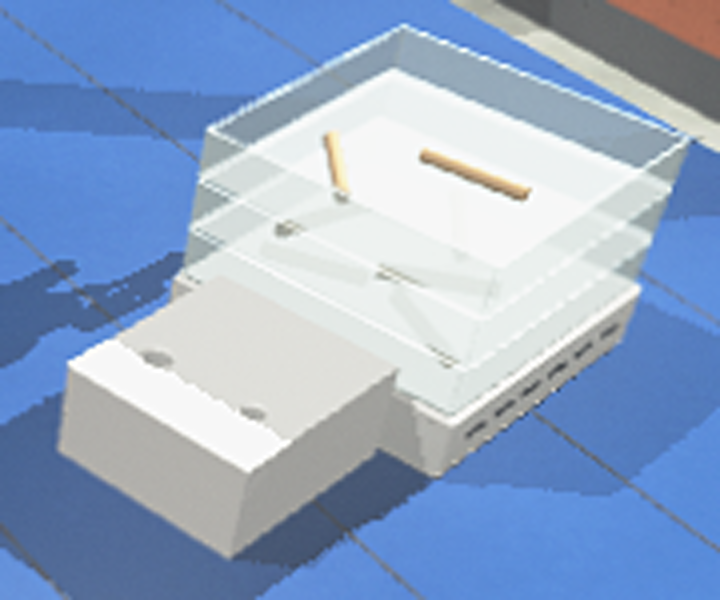

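```bash
cat > m.py <<'E'
from h import *
import pickle
S=pickle.load(open("S0.pkl","rb")); T,C=S["top"],S["scene"]
def holes(s,x0,y0,w,h,tag):
    f=s["frame"][y0:y0+h,x0:x0+w].astype(np.float32).mean(2)
    g=cv2.resize(f,None,fx=8,fy=8,interpolation=cv2.INTER_CUBIC)
    m=(g<150).astype(np.uint8)
    n,l,st,c=cv2.connectedComponentsWithStats(m)
    for i in range(1,n):
        if st[i,4]>300: 
            p=(c[i]+.5)/8-.5+[x0,y0]; bx=[st[i,0]/8+x0,st[i,1]/8+y0,st[i,2]/8,st[i,3]/8]
            bc=[bx[0]+bx[2]/2-.5,bx[1]+bx[3]/2-.5]
            print(tag,p.round(2),np.round(bx,1),st[i,4]/64,onz(s,[p,bc],75).round(1).tolist())
holes(T,170,195,30,60,"T"); holes(C,398,130,45,32,"C")
hsv=lambda s:cv2.cvtColor(s["frame"],cv2.COLOR_RGB2HSV)
# tops of pegs
for s,x0,y0,w,h,tag in((T,290,225,110,40,"T"),(C,230,150,100,60,"C")):
    f=cv2.resize(s["frame"][y0:y0+h,x0:x0+w],None,fx=8,fy=8,interpolation=cv2.INTER_CUBIC)
    m=((f[:,:,0]>225)&(f[:,:,2]>110)&(f[:,:,2]<200)).astype(np.uint8)
    n,l,st,c=cv2.connectedComponentsWithStats(m)
    for i in range(1,n):
        if st[i,4]>300:
            p=(c[i]+.5)/8-.5+[x0,y0]; print(tag,p.round(2),st[i,2:]/8.,onz(s,[p],81).round(1),onz(s,[p],159).round(1))
# deck corners
for p in ([200.8,191.2],[213,253.2]): print("deck corner T",onz(T,[p],75).round(1))
E
python3 m.py
```

```text
T [173.84 195.53] [170.  195.   11.1   3. ] 20.03125 [[602.5, 174.5, 75.0], [601.5, 171.6, 75.0]]
T [181.75 209.71] [178.9 206.5   6.8   7.4] 37.609375 [[569.7, 154.2, 75.0], [569.8, 154.2, 75.0]]
T [188.25 243.38] [184.4 238.6   8.5  10. ] 63.640625 [[492.0, 134.5, 75.0], [492.6, 134.8, 75.0]]
C [399.61 130.7 ] [398.  130.    5.4   2.6] 8.09375 [[451.2, 133.7, 75.0], [452.4, 134.9, 75.0]]
T [380.34 244.2 ] [  9.375   9.    508.25 ] [[ 501.6 -310.4   81. ]] [[ 499.6 -300.5  159. ]]
T [348.11 243.02] [  5.125   4.75  151.   ] [[ 502.2 -235.6   81. ]] [[ 500.2 -231.   159. ]]
T [311.59 243.99] [  4.25   4.25 107.25] [[ 497.7 -151.    81. ]] [[ 496.1 -152.3  159. ]]
C [282.58 154.88] [ 5.125  2.75  93.125] [[ 407.7 -196.5   81. ]] [[ 501.1 -230.9  159. ]]
C [314.42 170.09] [ 4.5    2.75  77.375] [[ 498.8 -151.1   81. ]] [[ 581.8 -190.7  159. ]]
C [301.82 181.38] [ 20.125   8.125 174.   ] [[ 522.1 -196.1   81. ]] [[ 602.4 -230.6  159. ]]
C [307.95 184.72] [ 8.     5.125 66.875] [[ 539.5 -188.3   81. ]] [[ 617.9 -223.7  159. ]]
C [314.3  190.52] [ 26.625   9.625 743.25 ] [[ 564.4 -184.    81. ]] [[ 639.9 -219.8  159. ]]
C [253.53 191.78] [  9.5     6.25  376.125] [[ 503.1 -310.9   81. ]] [[ 585.6 -332.3  159. ]]
C [293.48 191.74] [ 11.5     4.375 200.125] [[ 545.8 -228.7   81. ]] [[ 623.4 -259.4  159. ]]
C [270.03 197.87] [ 23.   11.5 743.5] [[ 539.7 -284.7   81. ]] [[ 618.  -309.1  159. ]]
C [285.81 198.57] [ 9.125  3.875 91.375] [[ 558.5 -253.6   81. ]] [[ 634.7 -281.6  159. ]]
C [283.69 202.75] [ 26.      9.875 542.25 ] [[ 568.7 -263.3   81. ]] [[ 643.8 -290.1  159. ]]
C [245.79 204.04] [  8.625   6.5   203.   ] [[ 533.1 -340.6   81. ]] [[ 612.2 -358.6  159. ]]
deck corner T [[614.5 112.6  75. ]]
deck corner T [[470.8  76.3  75. ]]
```

```bash
cat > go.py <<'E'
import sys
from h import *
from scipy.spatial.transform import Rotation as Ro
st=env.get_state(); w,x,y,z=st["orientation"]; R=Ro.from_quat([x,y,z,w]).as_matrix()
p=np.array(st["ee_pos"])
print("t",round(st["time_s"],2),"tcp",p.round(2),"x",R[:,0].round(4),"y",R[:,1].round(4),"F",np.round(st["wrist_force"],2),"M",np.round(st["moment"],2),"w",round(st["width"],2),"q",np.round(st["joint_pos"],2))
if len(sys.argv)>3:
    t=np.array([float(a) for a in sys.argv[1:4]]); 
    print("shift tool now mm",(R.T@(t-p)).round(2),"world",(t-p).round(2))
    if len(sys.argv)>4:
        a=np.radians(float(sys.argv[4])); v=R.T@[np.cos(a),np.sin(a),0]; r=np.arctan2(v[2],v[1]); r=(r+np.pi/2)%np.pi-np.pi/2
        R2=R@Ro.from_rotvec([r,0,0]).as_matrix(); print("roll",r.round(4),"rows",abs(r)/.18,"shift after roll",(R2.T@(t-p)).round(2))
E
python3 go.py 502.3 -310.7 240 0
python3 - <<'E'
from h import *; import pickle
C=pickle.load(open("S0.pkl","rb"))["scene"]
print(proj(C,[[569.7,154.2,75],[492.3,134.6,75]]))
E
```

```text
t 0.2 tcp [221.03 584.07 230.55] x [-7.0e-04 -1.3e-03 -1.0e+00] y [ 0.354   0.9352 -0.0015] F [-0.74 -0.11  0.3 ] M [ 0.01  0.   -0.05] w 85.31 q [ 1.11  0.28 -0.03  1.27  0.    1.47]
shift tool now mm [  -8.46 -737.27  579.82] world [ 281.27 -894.77    9.45]
roll 1.2089 rows 6.716316242819385 shift after roll [ -8.46 281.27 894.79]
[[432.43576839 152.19794993]
 [408.62045985 138.50860446]]
```

```bash
python3 -m creep '[0.0854,-0.02,-0.046,0.036,0,0.0854,-0.02,-0.046,0.036,0,0.0854,0,-0.046,0.036,0,0.0854,0,-0.046,0.036,0,0.0854,0,-0.046,0.036,0,0.0854,0,-0.046,0.036,0,0.0854,0,-0.046,0.036,0,0.0854,0,-0.046,0.036,0]' 40; python3 go.py 502.3 -310.7 240 0
```

```text
time_s: 1.2
ee_pos: [360.5, 136.7, 271.4]
orientation: [0.696, 0.127, 0.695, -0.127]
wrist_force: [1.1, -0.2, 0.1]
width: 85.1
t 1.2 tcp [360.46 136.68 271.41] x [ 1.e-03  2.e-04 -1.e+00] y [3.536e-01 9.354e-01 5.000e-04] F [ 1.07 -0.22  0.05] M [ 0.07 -0.04  0.01] w 85.06 q [ 0.19 -0.18 -0.43  1.33 -0.    0.56]
shift tool now mm [  31.48 -368.35  290.82] world [ 141.84 -447.38  -31.41]
roll 1.2094 rows 6.719036027705702 shift after roll [ 31.48 141.81 447.38]
```

```bash
python3 -m creep '[0.0854,0,-0.046,0.036,0,0.0854,0,-0.046,0.036,0,0.0854,0,-0.046,0.036,0,0.0854,0,-0.046,0.036,0,0.0854,0,-0.046,0.036,0,0.0854,0,-0.046,0.036,0,0.0854,0,-0.046,0.036,0]'; python3 go.py 502.3 -310.7 240 0
```

```text
time_s: 2.08
ee_pos: [482.2, -253.9, 271.2]
orientation: [0.696, 0.127, 0.695, -0.127]
wrist_force: [0.8, 0.8, 1.2]
width: 85.4
t 2.08 tcp [ 482.2  -253.93  271.19] x [ 2.e-04  2.e-04 -1.e+00] y [3.545e-01 9.351e-01 2.000e-04] F [0.77 0.79 1.22] M [ 0.01 -0.01  0.01] w 85.35 q [-0.6   0.12 -0.14  1.32  0.   -0.24]
shift tool now mm [ 31.19 -45.97  38.91] world [ 20.1  -56.77 -31.19]
roll 1.2084 rows 6.71350209765893 shift after roll [31.19 20.09 56.78]
```

```bash
python3 -m creep '[0.0854,0,0,0,0.1726,0.0854,0,0,0,0.1726,0.0854,0,0,0,0.1726,0.0854,0,0,0,0.1726,0.0854,0,0,0,0.1726,0.0854,0,0,0,0.1726,0.0854,0,0,0,0.1726,0.0854,0,0.02,0.0568,0]'; python3 -m creep '[0.0854,0,0,0,0,0.0854,0,0,0,0]'; python3 go.py 502.3 -310.7 130 0
python3 - <<'E'
from h import *
S={n:snapshot(n) for n in("scene","top")}
for n in S: cv2.imwrite(f"pics/{n}1.png",S[n]["frame"][:,:,::-1])
E
```

```text
time_s: 3.08
ee_pos: [501.0, -305.9, 271.1]
orientation: [0.5, 0.499, 0.502, -0.499]
wrist_force: [1.9, -0.6, 0.7]
width: 85.4
time_s: 3.32
ee_pos: [501.7, -308.6, 270.8]
orientation: [0.5, 0.5, 0.501, -0.5]
wrist_force: [-0.6, 0.1, 1.2]
width: 85.7
t 3.33 tcp [ 501.7  -308.56  270.84] x [-0.0011  0.0011 -1.    ] y [ 1.0e+00  3.0e-04 -1.1e-03] F [-0.58  0.06  1.21] M [ 0.04  0.02 -0.01] w 85.66 q [-0.66  0.2  -0.05  1.33  0.    0.91]
shift tool now mm [140.83   0.75   2.3 ] world [   0.6    -2.14 -140.84]
roll 0.0003 rows 0.0016194988597013134 shift after roll [140.83   0.75   2.3 ]
```

View pics/scene1.png

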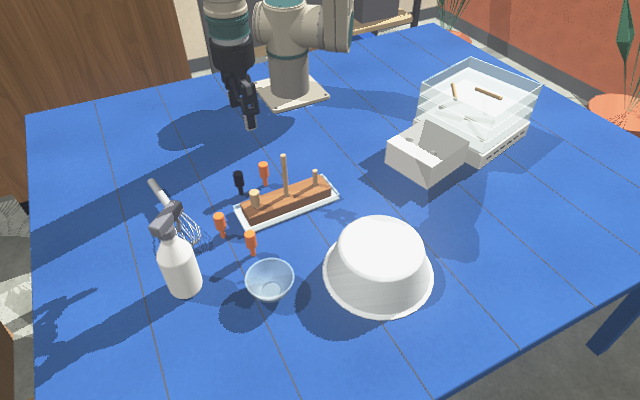

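View pics/top1.png

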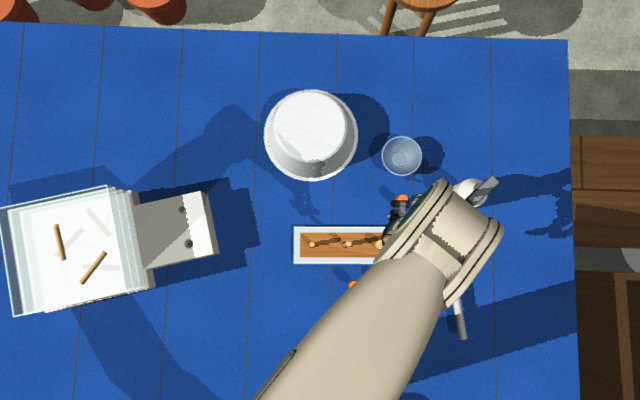

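The pictures show the gripper, open along world x, above the pin at rack pixel (381,244) in top. Four look-alikes: orange ones at (402,200), (420,235), (354,286) and a black one at (383,284). The light-wood, thick-headed one in the rack is the pin; the earlier enlarged crop confirms it. Next I check where the TCP projects and descend.

```bash
python3 - <<'E'
from h import *
s=snapshot("scene")
print(proj(s,[[501.7,-308.6,271],[544.4,-308.6,284],[459,-308.6,284],[502.3,-310.7,81]]))
crop(s,"pics/s2.png",200,60,100,150,4)
E
python3 -m creep '[0.0854,0.05,0,0.0023,0,0.0854,0.05,0,0,0,0.0854,0.04,0,0,0,0.0854,0,0,0,0,0.0854,0,0,0,0]'; python3 go.py 502.3 -310.7 47 0
```

```text
[[243.31578012 122.28666019]
 [249.95227933 127.79666779]
 [235.37404103 106.45797386]
 [253.47388789 191.53129823]]
time_s: 4.1
ee_pos: [503.0, -311.3, 133.1]
orientation: [0.501, 0.5, 0.499, -0.5]
wrist_force: [1.4, -0.8, 0.4]
width: 85.1
t 4.1 tcp [ 502.99 -311.34  133.15] x [ 0.0019 -0.0015 -1.    ] y [1.     0.0013 0.0019] F [ 1.35 -0.79  0.36] M [-0.01 -0.04  0.03] w 85.13 q [-0.66  0.28 -0.23  1.05  0.    0.91]
shift tool now mm [86.15 -0.86 -0.77] world [ -0.69   0.64 -86.15]
roll 0.0013 rows 0.007157962767670137 shift after roll [86.15 -0.86 -0.77]
```

View pics/s2.png

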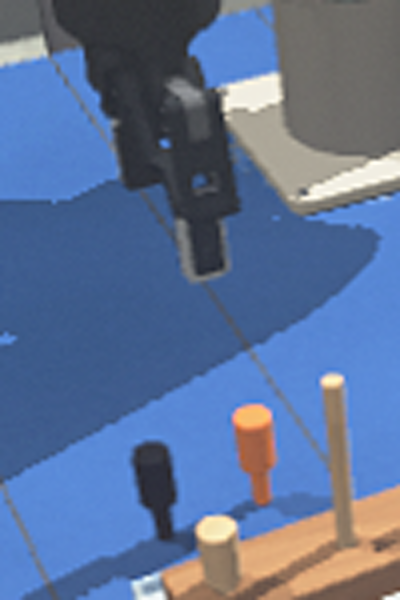

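```bash
python3 -m creep '[0.0854,0.05,-0.0004,0,0,0.0854,0.034,0,0,0,0.0854,0,0,0,0,0.0854,0,0,0,0]'; python3 go.py 502.3 -310.7 49 0
```

```text
time_s: 4.6
ee_pos: [503.7, -312.5, 50.2]
orientation: [0.502, 0.5, 0.499, -0.5]
wrist_force: [-0.5, -0.4, 0.2]
width: 85.7
t 4.6 tcp [ 503.69 -312.51   50.18] x [ 0.0038 -0.0029 -1.    ] y [1.0e+00 9.0e-04 3.8e-03] F [-0.46 -0.41  0.19] M [-0.01 -0.03 -0.02] w 85.72 q [-0.66  0.37 -0.31  0.88  0.    0.91]
shift tool now mm [ 1.17 -1.39 -1.81] world [-1.39  1.81 -1.18]
roll 0.0008 rows 0.004716093674582577 shift after roll [ 1.17 -1.39 -1.81]
```

```bash
python3 -m creep '[0.0854,0.001,-0.0013,-0.0017,0,0.0854,0,0,0,0,0.0854,0,0,0,0,0.04,0,0,0,0,0.04,0,0,0,0,0.015,0,0,0,0,0.015,0,0,0,0,0.015,0,0,0,0]' 50; python3 go.py 502.3 -310.7 49 0
```

```text
time_s: 5.6
ee_pos: [500.6, -309.4, 46.3]
orientation: [0.5, 0.5, 0.5, -0.5]
wrist_force: [1.5, -0.1, 0.4]
width: 22.8
t 5.6 tcp [ 500.57 -309.39   46.34] x [ 4.e-04 -1.e-04 -1.e+00] y [1.e+00 9.e-04 4.e-04] F [ 1.45 -0.14  0.45] M [ 0.04 -0.17  0.01] w 22.84 q [-0.66  0.37 -0.32  0.88  0.    0.91]
shift tool now mm [-2.66  1.73  1.31] world [ 1.73 -1.31  2.66]
roll 0.0009 rows 0.004770876551390351 shift after roll [-2.66  1.73  1.31]
```

```bash
python3 -m creep '[0.015,0,0,0,0,0.015,-0.015,0,0,0,0.015,-0.03,0,0,0,0.015,-0.05,0,0,0,0.015,-0.055,0,0,0,0.015,-0.05,0,0,0,0.015,0,0,0,0,0.015,0,0,0,0]' 50; python3 go.py 569.7 154.2 245 14.2
python3 - <<'E'
from h import *
s=snapshot("scene")
crop(s,"pics/s3.png",200,60,150,150,4)
E
```

```text
time_s: 6.6
ee_pos: [499.9, -309.1, 246.7]
orientation: [0.5, 0.5, 0.5, -0.5]
wrist_force: [-0.1, 0.9, -0.9]
width: 22.7
t 6.6 tcp [ 499.85 -309.06  246.73] x [-4.e-04 -2.e-04 -1.e+00] y [ 1.e+00  7.e-04 -4.e-04] F [-0.12  0.88 -0.92] M [ 0.03 -0.04 -0.04] w 22.68 q [-0.66  0.2  -0.09  1.28 -0.    0.91]
shift tool now mm [   1.62   70.19 -463.21] world [ 69.85 463.26  -1.73]
roll -0.2471 rows 1.3727614482893502 shift after roll [   1.62  181.36 -431.98]
```

View pics/s3.png

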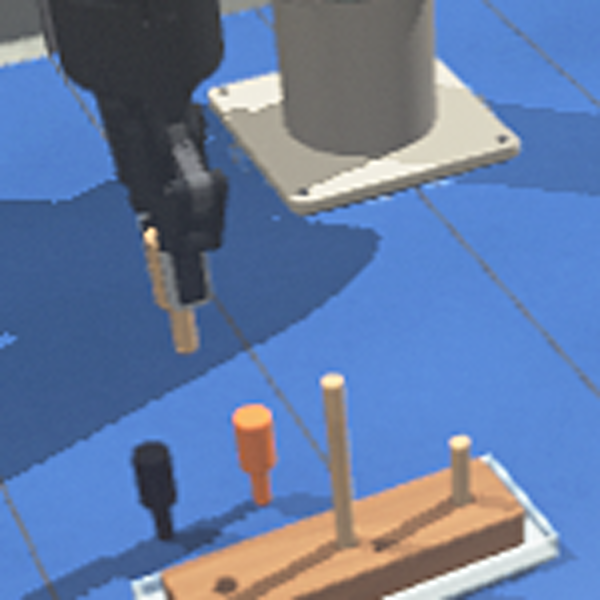

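```bash
python3 - <<'E'
from h import *
s=snapshot("scene")
p=env.get_state()["ee_pos"];print(p)
P=[p+[0,0,a] for a in (-38,-6,34)]
print((proj(s,P)-[200,60])*4)
crop(s,"pics/s4.png",225,105,40,55,14)
E
```

```text
[ 499.17061799 -308.47450795  244.75887355]
[[188.09494256 348.52584902]
 [180.1894384  299.02208923]
 [169.6990943  233.50650498]]
```

View pics/s4.png

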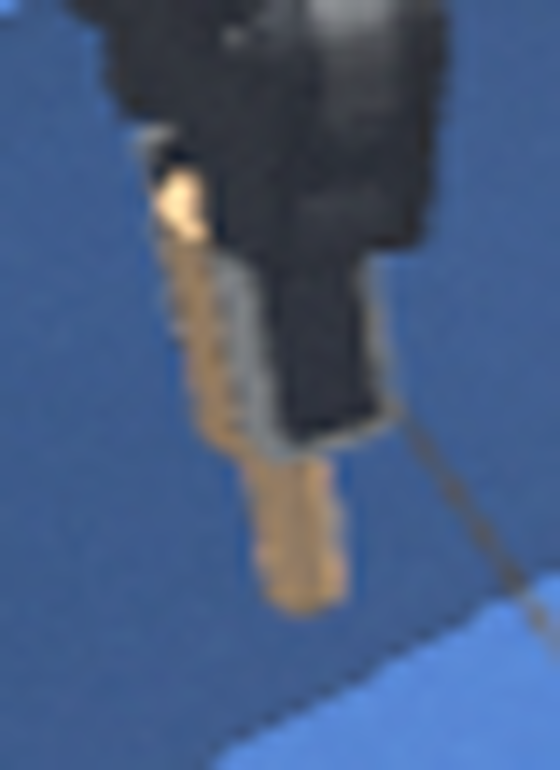

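```bash
python3 -m creep '[0.015,0,0,0,-0.1236,0.015,0,0,0,-0.1236,0.015,0,0.02,-0.048,0,0.015,0,0.0226,-0.054,0,0.015,0,0.0226,-0.054,0,0.015,0,0.0226,-0.054,0,0.015,0,0.0226,-0.054,0,0.015,0,0.0226,-0.054,0]'
python3 -m creep '[0.015,0,0.0226,-0.054,0,0.015,0,0.0226,-0.054,0,0.015,0,0,0,0,0.015,0,0,0,0,0.015,0,0,0,0]'; python3 go.py 569.7 154.2 150 14.2
```

```text
time_s: 7.7
ee_pos: [550.0, 33.5, 244.4]
orientation: [0.557, 0.434, 0.559, -0.435]
wrist_force: [0.2, -0.2, -0.4]
width: 22.9
time_s: 8.32
ee_pos: [568.0, 146.0, 245.6]
orientation: [0.557, 0.434, 0.558, -0.435]
wrist_force: [0.3, -1.1, -0.1]
width: 23.3
t 8.32 tcp [568.03 146.03 245.58] x [-1.7e-03 -6.0e-04 -1.0e+00] y [ 0.9698  0.2438 -0.0017] F [ 0.32 -1.12 -0.07] M [-0.03 -0.02 -0.04] w 23.3 q [ 0.14  0.2  -0.09  1.28 -0.    1.47]
shift tool now mm [95.57  3.78 -7.53] world [  1.67   8.17 -95.58]
roll -0.0015 rows 0.008533787605416145 shift after roll [95.57  3.79 -7.52]
```

```bash
python3 -m creep '[0.015,0.05,0.0035,-0.0075,0,0.015,0.05,0,0,0,0.015,0.005,0,0,0,0.015,0,0,0,0,0.015,0,0,0,0]'; python3 go.py 569.7 154.2 135 14.2
python3 - <<'E'
from h import *
import pickle
S={n:snapshot(n) for n in("scene","top")}
pickle.dump(S,open("S1.pkl","wb"))
print(env.get_state()["ee_pos"])
crop(S["scene"],"pics/s5.png",395,100,60,75,8)
crop(S["top"],"pics/t5.png",130,170,130,100,6)
E
python3 go.py
```

```text
time_s: 8.95
ee_pos: [572.2, 155.4, 144.1]
orientation: [0.559, 0.436, 0.557, -0.433]
wrist_force: [-0.5, 1.0, -0.5]
width: 22.9
t 8.95 tcp [572.24 155.4  144.08] x [ 4.7e-03  7.0e-04 -1.0e+00] y [0.9696 0.2447 0.0047] F [-0.5   1.01 -0.5 ] M [0.02 0.   0.04] w 22.86 q [ 0.16  0.28 -0.22  1.07 -0.    1.48]
shift tool now mm [ 9.07 -2.8   0.54] world [-2.54 -1.2  -9.08]
roll -0.0006 rows 0.0032635104332255794 shift after roll [ 9.07 -2.8   0.53]
[571.93431309 155.60272282 143.75131738]
t 9.05 tcp [571.93 155.6  143.75] x [ 4.3e-03  7.0e-04 -1.0e+00] y [0.9695 0.2452 0.0043] F [-0.38 -1.    0.63] M [ 0.02 -0.04 -0.01] w 22.25 q [ 0.16  0.28 -0.22  1.07 -0.    1.48]
```

View pics/s5.png

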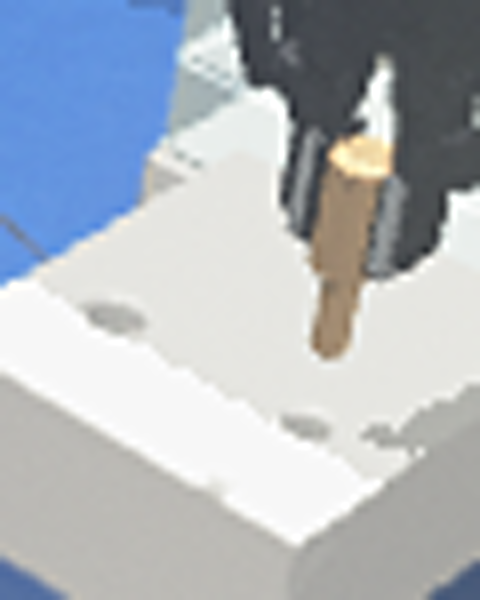

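View pics/t5.png

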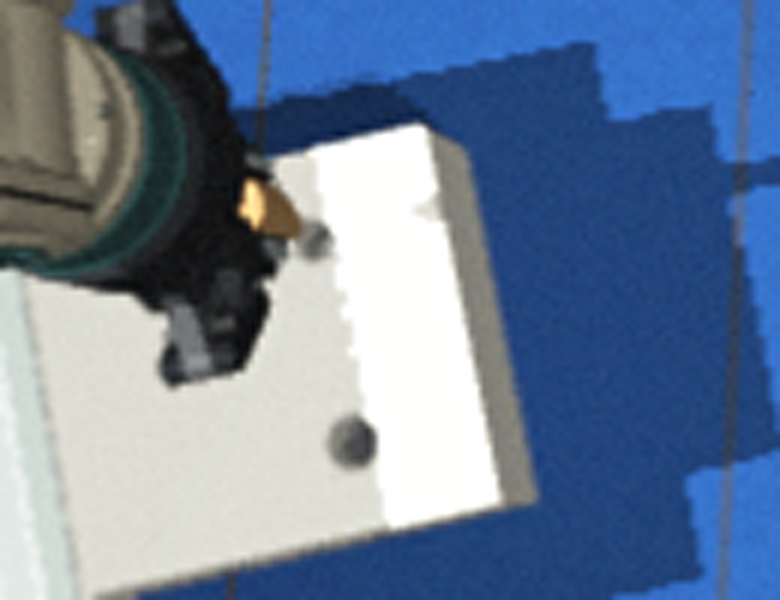

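```bash
python3 - <<'E'
from h import *
import pickle
S=pickle.load(open("S1.pkl","rb"));C,T=S["scene"],S["top"]
q=lambda c,x0,y0,f:[(c[0]+.5)/f-.5+x0,(c[1]+.5)/f-.5+y0]
bs=q((305,427),395,100,8); os_=q((114,318),395,100,8)
print("bore/opening scene",onz(C,[bs,os_],75).round(1))
print("foot",onz(C,[q((330,348),395,100,8)],105.7).round(1),"head",onz(C,[q((362,157),395,100,8)],177.7).round(1))
print(proj(C,[[571,154.9,105.7],[571,154.9,177.7]]))
print("top bore",onz(T,[q((315,240),130,170,6),q((352,442),130,170,6)],75).round(1))
print("top pred head",(proj(T,[[571,154.9,177.7],[571,154.9,105.7]])-[130,170])*6)
# shank direction
f=C["frame"][130:146,428:444]; print(f[:,:,2])
E
```

```text
bore/opening scene [[572.5 152.9  75. ]
 [495.5 132.9  75. ]]
foot [[572.8 155.8 105.7]] head [[572.1 152.3 177.7]]
[[435.07716836 142.78505208]
 [440.38470035 118.67624634]]
top bore [[570.1 153.4  75. ]
 [492.3 134.5  75. ]]
top pred head [[225.20168029 207.53987733]
 [285.49055972 227.33157246]]
[[226 225 227 229 233 147 106 111 110 112 112 113 115  87 152 140]
 [225 225 225 227 231 197 105 109 111 111 113 113 101 128 154 141]
 [225 225 225 226 228 162 103 109 112 114 112 113 101 129 153 121]
 [225 225 225 226 228 230 102 107 110 111 112 112  89 158 147 134]
 [224 225 225 225 226 230 192 136 111 114 112 110  93 103 130 126]
 [225 225 225 225 226 229 232 115 100 109 112 107 167 235 200 230]
 [225 225 225 225 225 228 234  99 102 110 114 103 235 231 227 227]
 [225 224 226 225 225 227 202 101 113 114 115 134 234 226 226 226]
 [225 225 225 225 227 229 200 103 114 115 111 141 232 226 225 225]
 [225 225 225 225 227 230 165 106 116 114 111 204 230 225 226 225]
 [224 225 225 224 227 230 131 111 114 113 109 223 228 226 226 226]
 [225 225 225 225 227 231  99 114 115 113 110 233 228 224 225 225]
 [224 225 226 226 225 200 100 112 113 113 137 233 226 226 225 225]
 [225 224 225 226 227 227 102 109 110 108 176 230 226 225 225 226]
 [225 226 225 226 226 229 225 122 129 164 229 228 225 225 225 225]
 [225 225 225 225 225 227 228 225 227 226 228 226 225 226 225 225]]
```

```bash
python3 -m creep '[0.015,0.022,-0.0023,0.0008,0,0.015,0,0,0,0,0.015,0,0,0,0,0.015,0,0,0,0]'; python3 go.py 569.7 154.2 115 14.2
cat > look.py <<'E'
from h import *
import pickle,sys
n=sys.argv[1]
S={n:snapshot(n) for n in("scene","top")}
pickle.dump(S,open(f"L{n}.pkl","wb"))
crop(S["scene"],f"pics/s{n}.png",395,100,60,75,8)
crop(S["top"],f"pics/t{n}.png",150,185,60,60,10)
E
python3 look.py 6; python3 go.py
```

```text
time_s: 9.55
ee_pos: [569.0, 154.4, 120.5]
orientation: [0.558, 0.435, 0.558, -0.434]
wrist_force: [-0.1, -0.2, 0.1]
width: 22.6
t 9.55 tcp [568.99 154.38 120.5 ] x [ 2.e-03  3.e-04 -1.e+00] y [0.9694 0.2455 0.002 ] F [-0.11 -0.15  0.1 ] M [-0.02  0.01  0.05] w 22.57 q [ 0.16  0.29 -0.25  1.03  0.    1.48]
shift tool now mm [5.5  0.64 0.35] world [ 0.71 -0.18 -5.5 ]
roll 0.0002 rows 0.0012673997101759267 shift after roll [5.5  0.64 0.35]
t 9.65 tcp [568.72 154.34 120.12] x [ 1.4e-03  2.0e-04 -1.0e+00] y [0.9694 0.2455 0.0014] F [ 0.85 -0.04 -0.52] M [-0.01  0.01  0.  ] w 22.85 q [ 0.16  0.29 -0.25  1.03  0.    1.48]
```

View pics/s6.png

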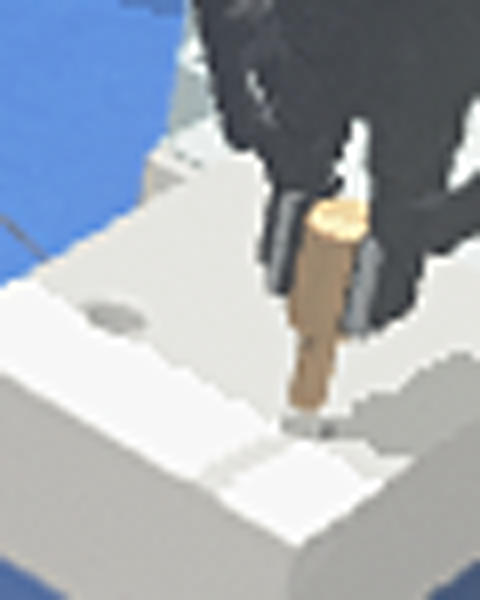

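View pics/t6.png

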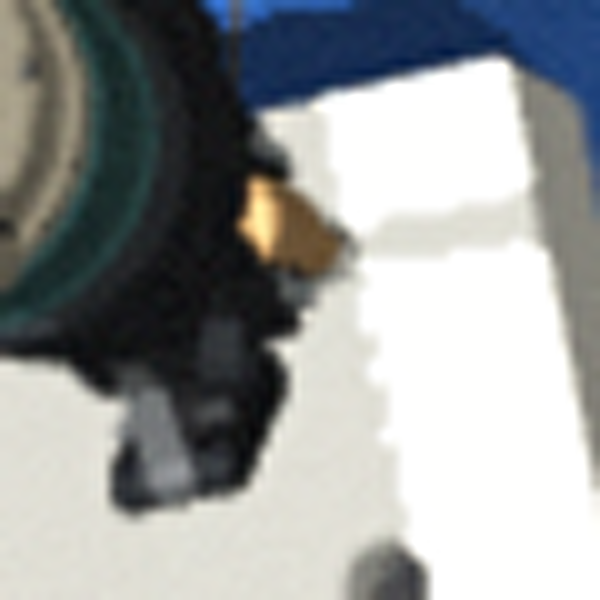

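```bash
python3 - <<'E'
from h import *
import pickle
S=pickle.load(open("L6.pkl","rb"));C,T=S["scene"],S["top"]
q=lambda c,x0,y0,f:[(c[0]+.5)/f-.5+x0,(c[1]+.5)/f-.5+y0]
for z in (80,82,84): print(z,onz(C,[q((307,402),395,100,8)],z).round(1))
print("head",onz(C,[q((341,220),395,100,8)],154).round(1))
def circ(s,c,z,r,o,f):
    a=np.linspace(0,2*np.pi,60); return ((proj(s,np.c_[c[0]+r*np.cos(a),c[1]+r*np.sin(a),np.full(60,z)])-o+.5)*f-.5).astype(int)
for s,nm,o,f,b in((C,"s6",[395,100],8,(572.5,152.9)),(T,"t6",[150,185],10,(569.7,154.2))):
    im=cv2.imread(f"pics/{nm}.png")
    for z,r,col in((75,7.5,(0,0,255)),(82,6,(0,255,0)),(154,12,(255,0,0))): cv2.polylines(im,[circ(s,b,z,r,o,f)],True,col,1)
    cv2.imwrite(f"pics/{nm}o.png",im)
E
```

```text
80 [[567.  156.8  80. ]]
82 [[569.  154.9  82. ]]
84 [[570.9 152.9  84. ]]
head [[570.1 151.4 154. ]]
```

View pics/s6o.png

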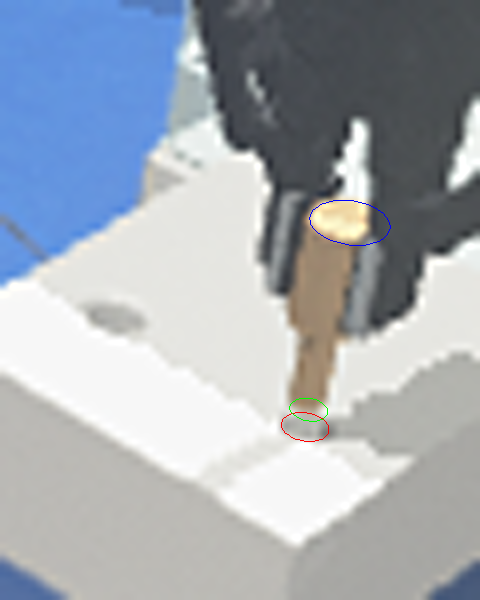

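View pics/t6o.png

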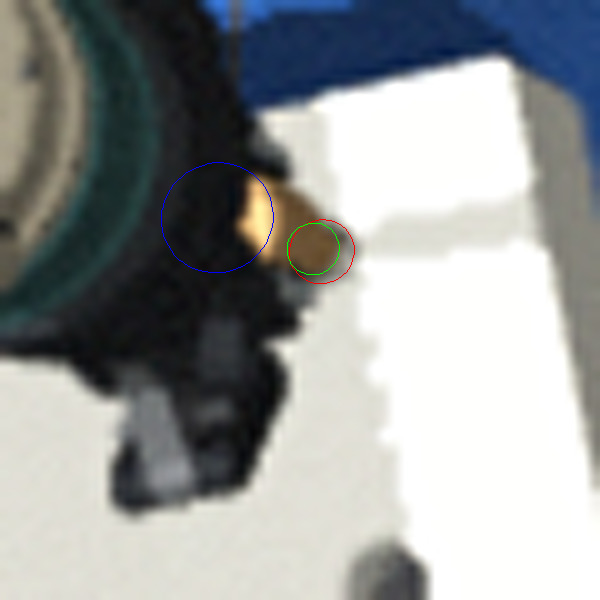

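```bash
python3 -m creep '[0.015,0.001,0.0007,-0.0007,0,0.015,0.005,0,0,0,0.015,0.005,0,0,0,0.015,0.003,0,0,0,0.015,0,0,0,0,0.015,0,0,0,0]'; python3 go.py 569.7 154.2 81 14.2
python3 look.py 7; python3 go.py
```

```text
time_s: 10.4
ee_pos: [568.5, 155.0, 105.3]
orientation: [0.558, 0.434, 0.558, -0.434]
wrist_force: [0.1, 0.2, -0.7]
width: 22.4
t 10.4 tcp [568.51 154.96 105.28] x [-2.e-04 -2.e-04 -1.e+00] y [ 9.694e-01  2.454e-01 -3.000e-04] F [ 0.15  0.23 -0.69] M [ 0.02 -0.03 -0.03] w 22.45 q [ 0.16  0.31 -0.26  1.   -0.    1.48]
shift tool now mm [24.28  0.98  1.03] world [  1.19  -0.76 -24.28]
roll 0.0001 rows 0.0007395582609080896 shift after roll [24.28  0.98  1.03]
t 10.5 tcp [568.58 154.97 105.41] x [-0.e+00 -1.e-04 -1.e+00] y [ 0.9694  0.2454 -0.    ] F [ 0.34  0.05 -0.31] M [-0.    0.   -0.02] w 22.48 q [ 0.16  0.31 -0.26  1.   -0.    1.48]
```

View pics/s7.png

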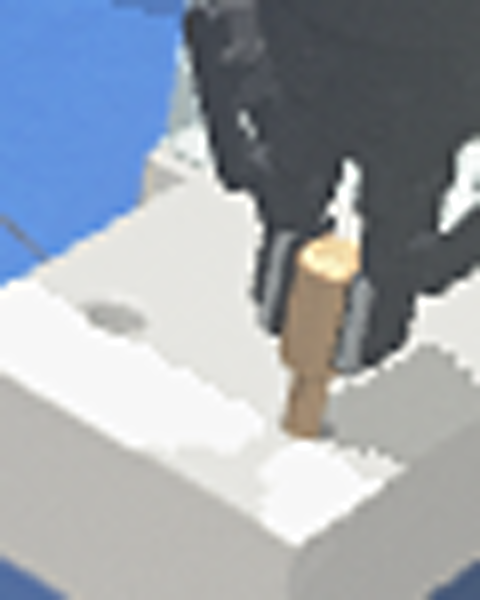

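View pics/t7.png

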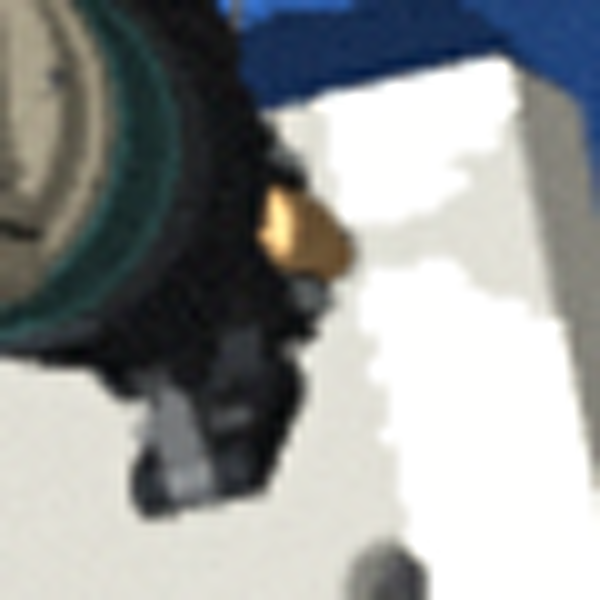

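```bash
python3 -m creep '[0.015,0.005,0.0004,0.0003,0,0.015,0.005,0,0,0,0.015,0.005,0,0,0,0.015,0.003,0,0,0,0.015,0,0,0,0,0.015,0,0,0,0]'; python3 go.py 569.7 154.2 81 14.2
```

```text
time_s: 11.25
ee_pos: [569.1, 154.8, 87.4]
orientation: [0.558, 0.434, 0.558, -0.434]
wrist_force: [-0.5, -0.2, 0.2]
width: 22.8
t 11.25 tcp [569.11 154.83  87.39] x [ 1.e-04 -1.e-04 -1.e+00] y [9.694e-01 2.455e-01 1.000e-04] F [-0.52 -0.23  0.18] M [-0.02  0.05 -0.01] w 22.8 q [ 0.16  0.33 -0.28  0.96 -0.    1.48]
shift tool now mm [6.39 0.41 0.76] world [ 0.59 -0.63 -6.39]
roll 0.0002 rows 0.0010481656145539594 shift after roll [6.39 0.41 0.76]
```

```bash
python3 -m creep '[0.015,0.003,0,0,0,0.015,0.002,0,0,0,0.015,0.001,0,0,0,0.015,0,0,0,0,0.015,0,0,0,0]'; python3 go.py 569.7 154.2 81 14.2;python3 look.py 8
```

```text
time_s: 11.88
ee_pos: [569.1, 154.9, 81.4]
orientation: [0.558, 0.434, 0.558, -0.434]
wrist_force: [-0.3, -1.0, -0.2]
width: 22.9
t 11.88 tcp [569.09 154.86  81.35] x [ 1.e-04  0.e+00 -1.e+00] y [9.694e-01 2.455e-01 1.000e-04] F [-0.25 -0.96 -0.15] M [-0.02 -0.01  0.02] w 22.92 q [ 0.16  0.33 -0.29  0.95  0.    1.48]
shift tool now mm [0.35 0.43 0.79] world [ 0.61 -0.66 -0.35]
roll 0.0002 rows 0.0010043675023046423 shift after roll [0.35 0.43 0.79]
```

View pics/s8.png

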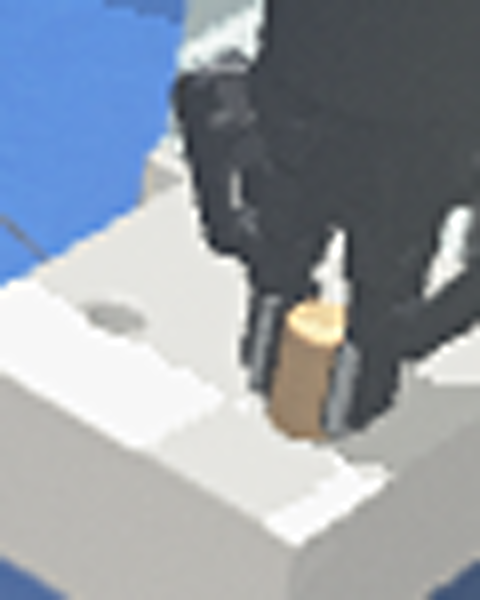

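```bash
python3 -m creep '[0.015,0.001,0,0,0,0.015,0.001,0,0,0,0.015,0,0,0,0]'; python3 -m creep '[0.015,0.001,0,0,0,0.015,0,0,0,0,0.015,0,0,0,0]'; python3 go.py 569.7 154.2 81 14.2
```

```text
time_s: 12.35
ee_pos: [569.2, 154.9, 80.3]
orientation: [0.558, 0.434, 0.558, -0.434]
wrist_force: [-1.0, -0.0, 5.6]
width: 22.9
time_s: 12.72
ee_pos: [569.3, 154.9, 80.2]
orientation: [0.558, 0.434, 0.558, -0.434]
wrist_force: [-3.5, -0.1, 10.4]
width: 22.9
t 12.72 tcp [569.26 154.87  80.23] x [ 8.e-04 -1.e-04 -1.e+00] y [9.694e-01 2.456e-01 7.000e-04] F [-3.46 -0.08 10.38] M [-0.23  0.82  0.01] w 22.88 q [ 0.16  0.33 -0.29  0.95 -0.    1.48]
shift tool now mm [-0.77  0.26  0.76] world [ 0.44 -0.67  0.77]
roll 0.0003 rows 0.0013969233601270523 shift after roll [-0.77  0.26  0.76]
```

```bash
python3 -m creep '[0.015,-0.0015,0,0,0,0.04,0,0,0,0,0.0854,0,0,0,0,0.0854,0,0,0,0,0.0854,0,0,0,0,0.0854,-0.03,0,0,0,0.0854,-0.05,0,0,0,0.0854,-0.05,0,0,0]'; python3 -m creep '[0.0854,-0.05,0,0,0,0.0854,0,0,0,0]'; python3 look.py 9;python3 go.py 500.6 -231 265 0
```

```text
time_s: 13.72
ee_pos: [568.6, 154.8, 210.7]
orientation: [0.558, 0.434, 0.558, -0.435]
wrist_force: [1.0, 0.4, -0.1]
width: 85.2
time_s: 13.98
ee_pos: [572.4, 155.4, 265.5]
orientation: [0.561, 0.437, 0.555, -0.432]
wrist_force: [0.2, 0.2, 0.6]
width: 85.2
t 14.07 tcp [569.32 154.89 260.26] x [ 1.3e-03  2.0e-04 -1.0e+00] y [0.9694 0.2455 0.0013] F [ 0.22  0.47 -0.37] M [-0.02  0.02  0.01] w 85.49 q [ 0.16  0.2  -0.06  1.31 -0.    1.48]
shift tool now mm [  -4.9  -161.34  357.21] world [ -68.72 -385.89    4.74]
roll 0.248 rows 1.377822089157701 shift after roll [ -4.9  -68.72 385.89]
```

View pics/s9.png

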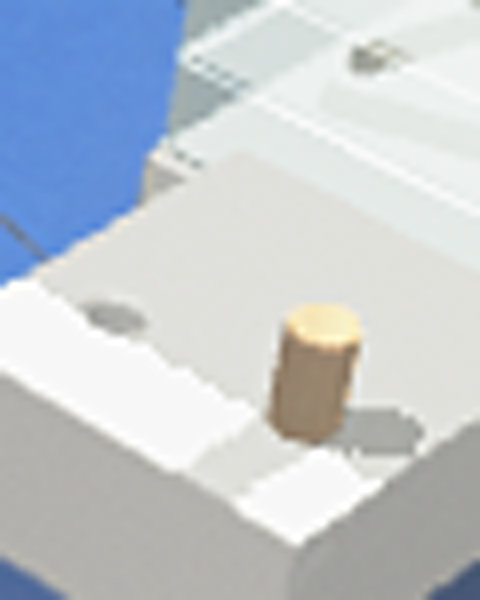

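View pics/t9.png

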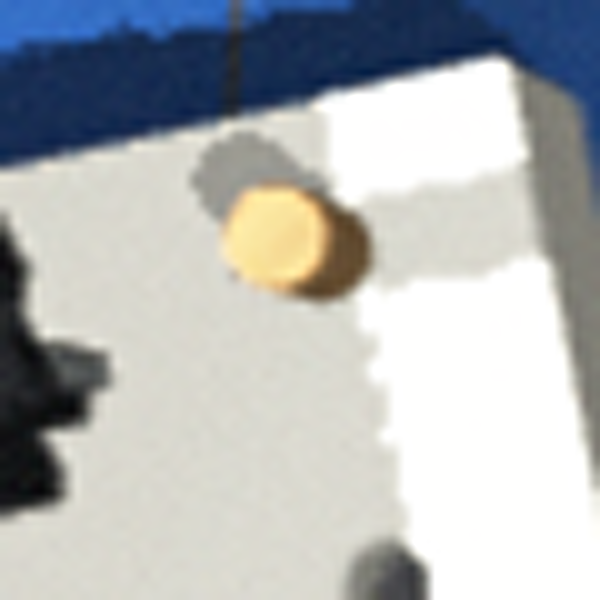

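The pin stands in the bore with its head resting on the deck: head top at scene crop (324,327) and top crop (277,235). I check its height by two views and move on to the long peg.

```bash
python3 - <<'E'
from h import *
import pickle
S=pickle.load(open("L9.pkl","rb"));C,T=S["scene"],S["top"]
q=lambda c,x0,y0,f:[(c[0]+.5)/f-.5+x0,(c[1]+.5)/f-.5+y0]
a,b=q((324,327),395,100,8),q((277,237),150,185,10)
print(two(C,a,T,b),onz(C,[a],115),onz(T,[b],115))
E
python3 -m creep '[0.0854,0,0,0,0.124,0.0854,0,0,0,0.124,0.0854,0,-0.0086,0.048,0,0.0854,0,-0.0086,0.048,0,0.0854,0,-0.0086,0.048,0,0.0854,0,-0.0086,0.048,0,0.0854,0,-0.0086,0.048,0,0.0854,0,-0.0086,0.048,0]'
python3 -m creep '[0.0854,0,-0.0086,0.048,0,0.0854,0,-0.0086,0.048,0,0.0854,0,0,0,0,0.0854,0,0,0,0]';python3 go.py 500.6 -231 105 0
```

```text
(array([569.74831425, 153.88472778, 112.47025114]), np.float64(0.7088088879405094)) [[572.37487343 151.74296344 115.        ]] [[569.33191691 152.81160963 115.        ]]
time_s: 15.08
ee_pos: [515.6, -134.1, 257.3]
orientation: [0.499, 0.499, 0.501, -0.501]
wrist_force: [-0.4, 0.7, -0.8]
width: 85.5
time_s: 15.58
ee_pos: [499.3, -228.4, 258.0]
orientation: [0.499, 0.5, 0.501, -0.5]
wrist_force: [1.0, 0.5, -0.4]
width: 85.3
t 15.57 tcp [ 499.27 -228.37  258.  ] x [-0.0029  0.0024 -1.    ] y [ 1.0e+00 -4.0e-04 -2.9e-03] F [ 0.96  0.5  -0.39] M [ 0.   -0.    0.04] w 85.26 q [-0.55  0.13 -0.15  1.29  0.    1.02]
shift tool now mm [152.99   1.77   3.  ] world [   1.33   -2.63 -153.  ]
roll -0.0005 rows 0.0025231742898676776 shift after roll [152.99   1.77   3.  ]
```

```bash
python3 -m creep '[0.0854,0.04,0.0015,0.003,0,0.0854,0.04,0,0,0,0.0854,0.02,0,0,0,0.0854,0,0,0,0,0.0854,0,0,0,0]';python3 go.py 500.6 -231 105 0
```

```text
time_s: 16.2
ee_pos: [502.4, -231.5, 160.5]
orientation: [0.501, 0.5, 0.5, -0.5]
wrist_force: [0.9, -0.3, 1.4]
width: 85.2
t 16.2 tcp [ 502.42 -231.48  160.54] x [ 8.e-04 -3.e-04 -1.e+00] y [1.0e+00 1.4e-03 8.0e-04] F [ 0.95 -0.27  1.43] M [-0.01  0.04 -0.  ] w 85.17 q [-0.55  0.2  -0.28  1.09  0.    1.02]
shift tool now mm [55.54 -1.87 -0.5 ] world [ -1.82   0.48 -55.54]
roll 0.0014 rows 0.007880137243283021 shift after roll [55.54 -1.87 -0.5 ]
```

```bash
python3 -m creep '[0.0854,0.03,-0.001,0,0,0.0854,0.023,0,0,0,0.0854,0,0,0,0,0.0854,0,0,0,0,0.0854,0,0,0,0]';python3 go.py 500.6 -231 105 0
```

```text
time_s: 16.82
ee_pos: [502.0, -232.9, 108.6]
orientation: [0.501, 0.5, 0.499, -0.5]
wrist_force: [0.6, -0.7, -0.7]
width: 85.6
t 16.82 tcp [ 502.03 -232.86  108.55] x [ 0.0027 -0.0017 -1.    ] y [1.0e+00 1.0e-04 2.7e-03] F [ 0.62 -0.66 -0.71] M [0.   0.03 0.01] w 85.64 q [-0.55  0.24 -0.34  0.98 -0.    1.02]
shift tool now mm [ 3.55 -1.44 -1.87] world [-1.43  1.86 -3.55]
roll 0.0001 rows 0.0006904914915518824 shift after roll [ 3.55 -1.44 -1.87]
```

```bash
python3 -m creep '[0.0854,0.002,-0.0005,-0.0008,0,0.0854,0,0,0,0,0.0854,0,0,0,0]';python3 go.py 500.6 -231 105 0;  python3 -m creep '[0.05,0,0,0,0,0.03,0,0,0,0,0.015,0,0,0,0,0.003,0,0,0,0,0.003,0,0,0,0,0.003,0,0,0,0,0.003,0,0,0,0]' 80;python3 go.py 500.6 -231 105 0
```

```text
time_s: 17.2
ee_pos: [500.2, -231.4, 104.9]
orientation: [0.5, 0.5, 0.5, -0.5]
wrist_force: [-0.6, 0.7, -0.2]
width: 85.5
t 17.2 tcp [ 500.22 -231.37  104.87] x [ 0. -0. -1.] y [ 1.e+00 -1.e-04  0.e+00] F [-0.6   0.73 -0.23] M [ 0.02 -0.   -0.05] w 85.54 q [-0.55  0.25 -0.35  0.97  0.    1.02]
shift tool now mm [-0.13  0.38 -0.37] world [0.38 0.37 0.13]
roll -0.0001 rows 0.00027812105203183104 shift after roll [-0.13  0.38 -0.37]
time_s: 18.08
ee_pos: [500.3, -231.5, 105.0]
orientation: [0.5, 0.5, 0.5, -0.5]
wrist_force: [-1.1, -0.1, 1.5]
width: 9.9
t 18.07 tcp [ 500.34 -231.46  104.95] x [ 2.e-04 -2.e-04 -1.e+00] y [ 1.e+00 -0.e+00  2.e-04] F [-1.07 -0.07  1.46] M [-0.04  0.07 -0.03] w 9.91 q [-0.55  0.25 -0.35  0.97 -0.    1.02]
shift tool now mm [-0.05  0.26 -0.46] world [0.26 0.46 0.05]
roll -0.0 rows 3.3090606884241445e-05 shift after roll [-0.05  0.26 -0.46]
```

```bash
python3 -m creep '[0.003,-0.01,0,0,0,0.003,-0.03,0,0,0,0.003,-0.04,0,0,0,0.003,-0.04,0,0,0,0.003,-0.03,0,0,0,0.003,0,0,0,0,0.003,0,0,0,0]';python3 go.py 492.3 134.6 255 14.2
python3 - <<'E'
from h import *
s=snapshot("scene"); crop(s,"pics/s10.png",200,60,150,150,4)
E
```

```text
time_s: 18.95
ee_pos: [499.8, -231.1, 254.2]
orientation: [0.5, 0.5, 0.5, -0.5]
wrist_force: [-0.5, 0.1, -0.7]
width: 10.2
t 18.95 tcp [ 499.78 -231.08  254.18] x [-9.e-04  5.e-04 -1.e+00] y [ 1.e+00  0.e+00 -9.e-04] F [-0.53  0.11 -0.72] M [-0.03 -0.    0.  ] w 10.17 q [-0.55  0.13 -0.15  1.28 -0.    1.02]
shift tool now mm [  -0.62   -7.48 -365.68] world [ -7.48 365.68   0.82]
roll -0.2478 rows 1.3768239153058852 shift after roll [  -0.62   82.45 -356.34]
```

View pics/s10.png

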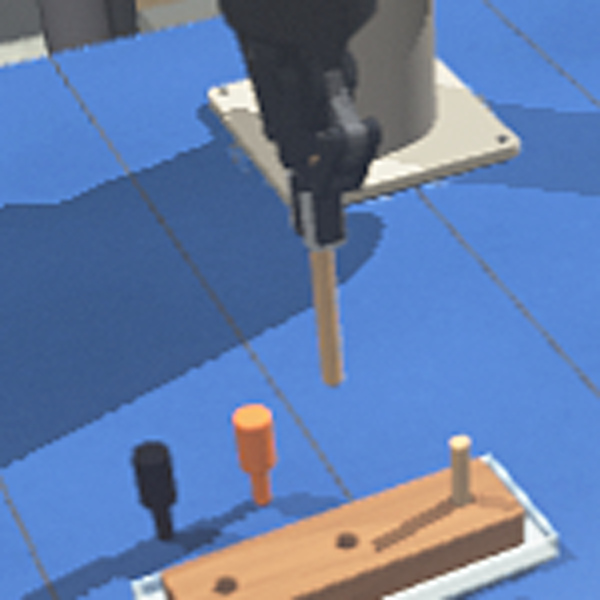

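```bash
python3 -m creep '[0.003,0,0,0,-0.124,0.003,0,0,0,-0.124,0.003,0,0.0095,-0.04,0,0.003,0,0.0118,-0.05,0,0.003,0,0.0118,-0.05,0,0.003,0,0.0118,-0.05,0,0.003,0,0.0118,-0.05,0,0.003,0,0.0118,-0.05,0]'
python3 -m creep '[0.003,0,0.011,-0.05,0,0.003,0,0.0025,-0.016,0,0.003,0,0,0,0,0.003,0,0,0,0,0.003,0,0,0,0]';python3 go.py 492.3 134.6 190 14.2
```

```text
time_s: 20.0
ee_pos: [494.1, 68.2, 253.0]
orientation: [0.557, 0.434, 0.559, -0.435]
wrist_force: [1.6, 0.0, -0.7]
width: 10.3
time_s: 20.62
ee_pos: [492.5, 132.6, 254.6]
orientation: [0.558, 0.435, 0.558, -0.435]
wrist_force: [-0.2, 1.0, 0.5]
width: 10.3
t 20.62 tcp [492.46 132.62 254.63] x [-3.e-04 -3.e-04 -1.e+00] y [ 9.699e-01  2.435e-01 -4.000e-04] F [-0.23  0.99  0.47] M [-0.01  0.04 -0.03] w 10.25 q [ 0.14  0.06 -0.24  1.28 -0.    1.46]
shift tool now mm [64.63  0.35 -1.98] world [ -0.16   1.98 -64.63]
roll -0.0019 rows 0.010282075423475836 shift after roll [64.63  0.36 -1.98]
```

```bash
python3 -m creep '[0.003,0.03,0.0005,-0.0018,0,0.003,0.03,0,0,0,0.003,0.01,0,0,0,0.003,0,0,0,0,0.003,0,0,0,0,0.003,0,0,0,0]';python3 go.py 492.3 134.6 141 14.2; python3 look.py 11; python3 go.py
python3 - <<'E'
from h import *
import pickle
S=pickle.load(open("L11.pkl","rb"));C,T=S["scene"],S["top"]
z=env.get_state()["ee_pos"][2]-96; print(z)
def circ(s,c,z,r,o,f):
    a=np.linspace(0,2*np.pi,60); return ((proj(s,np.c_[c[0]+r*np.cos(a),c[1]+r*np.sin(a),np.full(60,z)])-o+.5)*f-.5).astype(int)
for s,nm,o,f,b in((C,"s11",[395,100],8,(495.2,133.0)),(T,"t11",[150,185],10,(492.3,134.6))):
    im=cv2.imread(f"pics/{nm}.png")
    for zz,r,col in((75,10,(0,0,255)),(z,6,(0,255,0))): cv2.polylines(im,[circ(s,b,zz,r,o,f)],True,col,1)
    cv2.imwrite(f"pics/{nm}o.png",im)
E
```

```text
time_s: 21.38
ee_pos: [493.4, 135.8, 186.1]
orientation: [0.559, 0.435, 0.557, -0.434]
wrist_force: [-0.3, -0.0, -0.6]
width: 10.3
t 21.38 tcp [493.41 135.82 186.13] x [ 2.4e-03  3.0e-04 -1.0e+00] y [0.9694 0.2454 0.0024] F [-0.34 -0.05 -0.64] M [0.   0.01 0.01] w 10.26 q [ 0.14  0.1  -0.34  1.13 -0.    1.47]
shift tool now mm [45.12 -1.49  0.89] world [ -1.11  -1.22 -45.13]
roll 0.0001 rows 0.00045296180479030096 shift after roll [45.12 -1.49  0.89]
t 21.48 tcp [493.05 135.86 185.73] x [ 1.7e-03  3.0e-04 -1.0e+00] y [0.9694 0.2455 0.0017] F [ 0.19  0.8  -0.92] M [-0.05  0.02  0.04] w 10.25 q [ 0.14  0.1  -0.34  1.13  0.    1.47]
89.72816405291627
```

View pics/s11o.png

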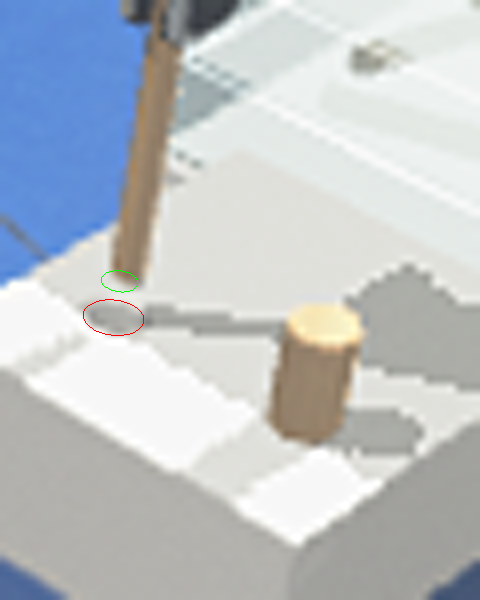

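View pics/t11o.png

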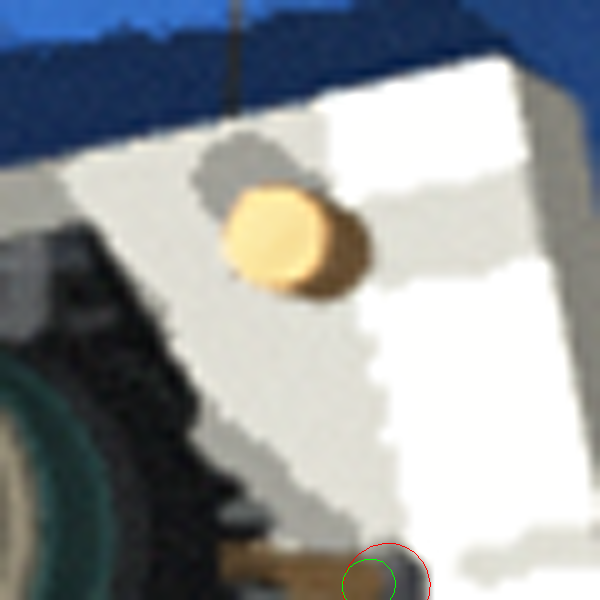

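```bash
python3 -m creep '[0.003,0.01,-0.0011,0.001,0,0.003,0.01,0,0,0,0.003,0.003,0,0,0,0.003,0,0,0,0,0.003,0,0,0,0]';python3 go.py 492.3 134.6 141 14.2; python3 look.py 12; python3 go.py
```

```text
time_s: 22.1
ee_pos: [491.8, 134.6, 162.0]
orientation: [0.558, 0.434, 0.558, -0.434]
wrist_force: [-0.1, -0.9, 0.0]
width: 10.3
t 22.1 tcp [491.79 134.56 161.98] x [ 4.e-04  0.e+00 -1.e+00] y [9.694e-01 2.455e-01 4.000e-04] F [-0.08 -0.93  0.  ] M [ 0.02 -0.03 -0.  ] w 10.3 q [ 0.14  0.12 -0.37  1.08 -0.    1.46]
shift tool now mm [20.98  0.5   0.08] world [  0.51   0.04 -20.98]
roll 0.0002 rows 0.0012193633606876692 shift after roll [20.98  0.5   0.08]
t 22.2 tcp [491.92 134.56 162.15] x [ 7.e-04  1.e-04 -1.e+00] y [9.694e-01 2.455e-01 7.000e-04] F [-0.33  0.6  -0.23] M [-0.   -0.02  0.01] w 9.97 q [ 0.14  0.12 -0.37  1.08  0.    1.46]
```

View pics/s12.png

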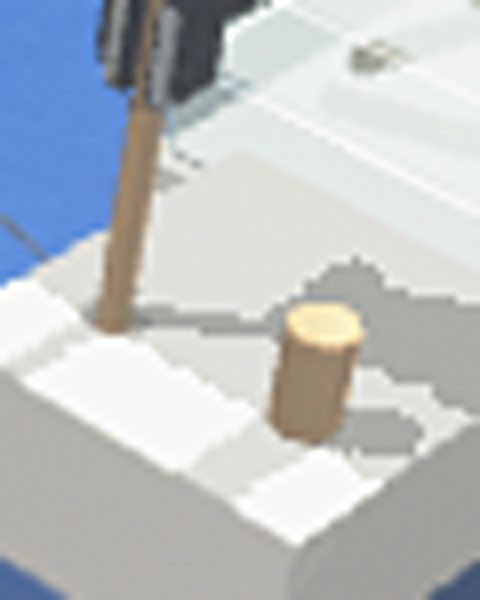

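```bash
python3 -m creep '[0.003,0.006,0.0004,0,0,0.003,0.005,0,0,0,0.003,0.001,0,0,0,0.003,0,0,0,0,0.003,0,0,0,0]';python3 go.py 492.3 134.6 141 14.2; python3 -m creep '[0.003,0.002,0,0,0,0.003,0.001,0,0,0,0.003,0,0,0,0]'; python3 -m creep '[0.003,0.001,0,0,0,0.003,0.001,0,0,0,0.003,0,0,0,0]'; python3 go.py 492.3 134.6 141 14.2
```

```text
time_s: 22.82
ee_pos: [492.1, 134.6, 149.9]
orientation: [0.558, 0.434, 0.558, -0.434]
wrist_force: [-0.6, 0.5, -0.3]
width: 10.0
t 22.82 tcp [492.06 134.6  149.93] x [ 2.e-04  0.e+00 -1.e+00] y [9.694e-01 2.454e-01 2.000e-04] F [-0.61  0.54 -0.31] M [-0.06 -0.    0.01] w 10.04 q [ 0.14  0.13 -0.38  1.05 -0.    1.46]
shift tool now mm [8.93 0.23 0.06] world [ 0.24  0.   -8.93]
roll 0.0001 rows 0.0005812597222814513 shift after roll [8.93 0.23 0.06]
time_s: 23.2
ee_pos: [492.0, 134.6, 147.0]
orientation: [0.558, 0.434, 0.558, -0.434]
wrist_force: [0.3, -0.6, 0.9]
width: 10.3
time_s: 23.58
ee_pos: [492.1, 134.6, 144.9]
orientation: [0.558, 0.434, 0.558, -0.434]
wrist_force: [-0.0, -0.5, 3.1]
width: 10.1
t 23.57 tcp [492.05 134.62 144.95] x [ 2.e-04  0.e+00 -1.e+00] y [9.694e-01 2.455e-01 2.000e-04] F [-0.01 -0.53  3.06] M [-0.05  0.25  0.03] w 10.07 q [ 0.14  0.14 -0.39  1.04  0.    1.46]
shift tool now mm [3.95 0.23 0.08] world [ 0.25 -0.02 -3.95]
roll 0.0002 rows 0.0010354279409380892 shift after roll [3.95 0.23 0.08]
```

Contact came at about TCP z 147, as expected. I now press step by step.

```bash
python3 -m creep '[0.003,0.002,0,0,0,0.003,0,0,0,0,0.003,0,0,0,0]' 90; python3 -m creep '[0.003,0.002,0,0,0,0.003,0,0,0,0,0.003,0,0,0,0]';python3 -m creep '[0.003,0.001,0,0,0,0.003,0,0,0,0,0.003,0,0,0,0]'; python3 go.py
```

```text
time_s: 23.95
ee_pos: [492.1, 134.6, 143.0]
orientation: [0.558, 0.434, 0.558, -0.434]
wrist_force: [-0.6, 0.6, 3.8]
width: 9.9
time_s: 24.32
ee_pos: [492.1, 134.6, 141.0]
orientation: [0.558, 0.434, 0.558, -0.434]
wrist_force: [-0.6, -0.3, 5.3]
width: 9.8
time_s: 24.7
ee_pos: [492.4, 134.7, 140.8]
orientation: [0.558, 0.435, 0.558, -0.434]
wrist_force: [-2.0, 0.7, 9.3]
width: 10.2
t 24.7 tcp [492.42 134.67 140.83] x [ 1.e-03  1.e-04 -1.e+00] y [0.9694 0.2455 0.001 ] F [-1.99  0.7   9.31] M [-0.1   0.67 -0.  ] w 10.2 q [ 0.14  0.14 -0.39  1.03 -0.    1.46]
```

```bash
python3 -m creep '[0.003,0.001,0,0,0,0.003,0,0,0,0,0.003,0,0,0,0]'; python3 -m creep '[0.003,0,0,0,0,0.003,0,0,0,0,0.003,0,0,0,0]'; python3 look.py 13; python3 go.py; python3 - <<'E'
from h import *
for n in("scene","top"): cv2.imwrite(f"pics/{n}13.png",snapshot(n)["frame"][:,:,::-1])
E
```

```text
time_s: 25.08
ee_pos: [492.7, 134.7, 140.7]
orientation: [0.558, 0.435, 0.558, -0.434]
wrist_force: [-3.2, -0.4, 14.1]
width: 10.2
time_s: 25.45
ee_pos: [492.6, 134.7, 140.7]
orientation: [0.558, 0.435, 0.558, -0.434]
wrist_force: [-3.7, -1.0, 13.7]
width: 9.7
t 25.55 tcp [492.65 134.69 140.72] x [ 1.7e-03  1.0e-04 -1.0e+00] y [0.9694 0.2455 0.0016] F [-2.47 -1.42 13.53] M [-0.17  1.1   0.02] w 10.28 q [ 0.14  0.14 -0.4   1.03 -0.    1.46]
```

View pics/s13.png

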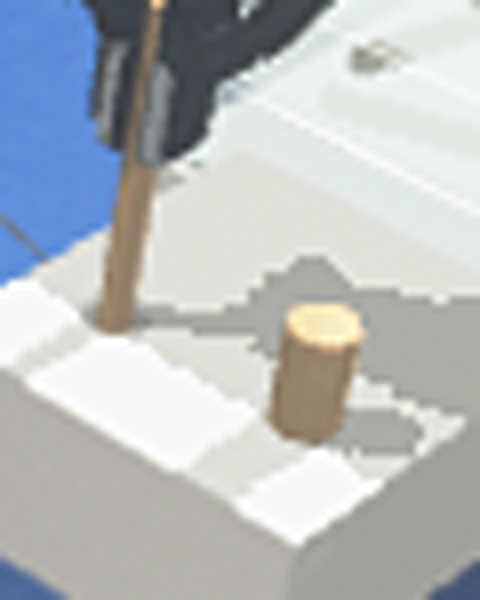

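View pics/scene13.png

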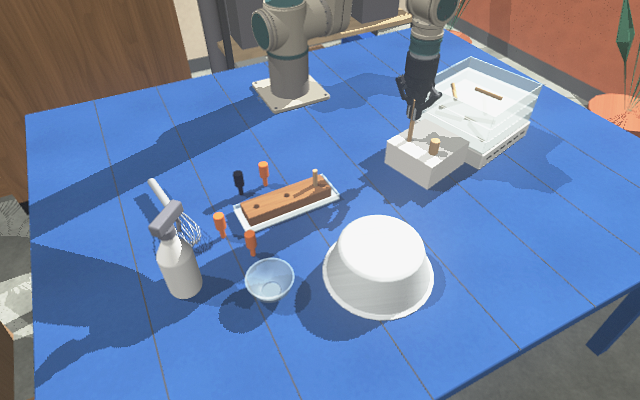

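The pin is still home at scene crop (315,375). The peg goes straight into the opening at (114,328), held on its stop with about 13.5 N. The spare peg and loose things have not moved.

```bash
python3 -c "
from workcell import env
env.job_done()"
```

```text
the job is handed in; nothing more can be done
```

The locking pin stands head up in the narrower hole and is released. The long peg, still gripped at 90 N, holds the reset button down through the wider hole. I handed the job in at about 25.6 s.

**Pin:** the arm stopped on a rise in force at TCP z 80.2 mm, close to the height expected with the head on the deck. After release the pictures show no gap under the head. Two-view triangulation put the head top at 112.5 mm instead of 115 mm, which is within the camera error.

**Button:** contact came at TCP z of about 147 mm. Force rose to about 5 N over roughly 6 mm of travel, then the arm met a hard stop at 140.7 mm, where it held about 13.5 N. The expected height with the button fully down was 141 mm. I judged the button from force and travel only, because it cannot be seen down the hole.

**Other things:** the last scene picture shows the short plain peg, the look-alikes and the loose items where they were.

**Disagreement between cameras:** the two cameras differed by about 3 mm on the deck holes. I worked from the top camera and compared pin and holes within the same picture.

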